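# Click the sliding jar stop into its notch on the spice rack

## Task

Push the upright sliding stop of the spice rack along towards the jars, past the first notch, until its sprung pin clicks into the middle one of the three notches, the last one in front of the jars, and leave it seated there. Only push it with the fingertips or the outside of the fingers: do not grip it, and do not shift the jars or the things standing about.

Things in the scene. Friction and masses are not known exactly. Their poses are not given: they have to be found in the camera images.
- rack: Pale wooden spice rack, fixed: board 80 x 320 x 12 mm, fence 32 mm high along its +x edge (guide rod above it at 43 mm), end wall 64 mm high at the +y end beyond two jars; the -y end is open. Origin: centre of its underside, on the worktop. Own +y runs along the rack from the open end towards the jars (the direction to push); -x is its front edge; z up.
- jar_stop (a joint): Travel of the sliding stop along the rack's +y, 0 to 0.17 m; at 0 the plate's middle plane is at rack y = -0.115. Starts at 0 to 0.035, short of all notches. It slides at 2 to 3 N and stays where it is left; the push falls to nothing as the pin drops into a notch, and leaving it takes about 8 to 12 N. Within about 1.5 mm of a notch's middle the pin seats by itself.
- push_face (a point): Point on the stop's near (-y) face where to push, 85 mm above the worktop; rack's axes. The stop is an upright aluminium plate 54 mm wide (rack x -24 to +30 mm), 8 mm thick along y, 16 to 118 mm above the worktop, with a black pin housing (22 x 24 mm, 32 to 50 mm high up) at its front edge over the strip. Its middle plane is 4 mm further along +y.
- stop_nose (a point): Point on the stop where its sprung ball pin (14 mm ball) meets the top of the strip, 33 mm in front of the rack's middle line and 24 mm above the worktop; in line along y with the plate's middle plane. Same axes as the rack.
- detent_pin (a joint): How far the sprung pin has dropped, in m: about 0.0004 while it rides on the strip, about 0.003 when it sits in a notch.
- strip: Steel strip with three notches, 10 mm wide, 12 mm high, 238 mm long, fixed on the rack's board along its front edge, its place along the rack differing by up to 18 mm either way. Own axes as the rack's; its origin is on its underside (12 mm above the worktop). V notches 12 mm wide along y, 4 mm deep, lie at y = -40, -5 and +30 mm from it.
- notch_a (a point): Middle of the mouth of the first notch, in the strip's top; the stop passes it first. Same axes as the rack.
- notch_b (a point): Middle of the mouth of the middle notch, the one wanted: the stop is seated when stop_nose is level with it along y. 35 mm beyond notch_a; 35 mm before the third notch, which lies beside the near jar.
- jar_near: Spice jar with a red cap, 45 mm across, 106 mm tall, standing loose on the rack's board, nearest the stop. Origin: centre of its underside. With the stop seated in the middle notch, 12 to 18 mm are free between plate and jar.
- jar_far: Spice jar with a white cap, 43 mm across, 100 mm tall, standing loose on the rack beyond the first jar. Origin: centre of its underside.
- garlic: Garlic bulb, 60 mm across, 59 mm high, loose on the worktop behind the rack. Origin: centre of its underside.
- salt_shaker: Salt shaker, 44 mm across, 90 mm high, loose on the worktop behind the rack. Origin: centre of its underside.
There are look-alikes about, which are no part of the job. Leave any green look-alike of the jar_far alone.

How it is judged:
At the end, for the whole second after the job is handed in: The stop rests with its pin dropped (more than 1.8 mm) in the middle notch, within 3 mm of the notch's middle along the rack; both jars stand upright within 8 mm of where they stood, garlic and salt shaker within 15 mm (y of stop_nose in the frame of notch_b between -0.003 and 0.003 m and value of joint detent_pin above 0.0018 m and velocity of joint jar_stop between -0.005 and 0.005 m/s and distance of each of jar_near, jar_far from where it was at the start of the episode below 0.008 m and angle between each of jar_near, jar_far's own z axis and vertical below 0.15 rad and distance of each of garlic, salt_shaker from where it was at the start of the episode below 0.015 m); the robot touches nothing.
It fails at once if the stop is gripped: its plate or its housing pressed by the fingers on the near and the far half at once, more than 3 N each ((contact force between the fingers and jar_stop_c0 above 3 N or contact force between the fingers and jar_stop_c2 above 3 N) and (contact force between the fingers and jar_stop_c1 above 3 N or contact force between the fingers and jar_stop_c3 above 3 N)).
It fails at once if a jar is shifted by more than 8 mm (pushed, lifted or carried) (distance of any of jar_near, jar_far from where it was at the start of the episode above 0.008 m).
It fails at once if the garlic or the salt shaker is shifted by more than 15 mm (distance of any of garlic, salt_shaker from where it was at the start of the episode above 0.015 m).
It also fails if it takes over 48 s, if anything falls off the work surface, if the arm or the gripper's body presses on something with over 40 N, if the wrist force passes 120 N, or if a joint passes its speed limit or range.

## Robot

A 6-joint arm with a two-finger parallel gripper is mounted at the origin on a cart in front of the work surface, level with it; the furniture and walls round the work are solid. World frame = base frame: x ahead of the robot, y to its left, z up, the work surface at z = 0. Lengths are in m, angles in rad, forces in N, time in s.
With the tool pointing down it reaches from about 0.3 to 0.775 m from the base axis. Payload 14.6 kg.
Tool frame: the origin (TCP) lies where the fingers leave the gripper's body, on its centre line; the fingertips stand 97 mm ahead of it and the grasp point (between the pads) lies 78 mm ahead of it (env.tcp_to_grasp is the distance from the TCP to the grasp point, in m); z points along the fingers, y is the line along which they close (so a half turn about z gives the same grasp; the last joint's range is limited). The gripper opens to 94 mm and grips with 3 to 60 N. Pads are 16 mm wide; open, the fingers measure 119 mm over their backs; the gripper's body (75 mm by 177 mm) begins 78 mm behind the grasp point.
Start: joints at [1.186, 0.3, 1.521, -0, 1.321, -0.067], TCP at [0.172, 0.522, 0.303] pointing down, gripper open.
Joint ranges: [-3.03, 3.03], [-0.79, 2.21], [0.23, 2.52], [-1.04, 4.18], [0, 3.07], [-2.55, 2.55]. Speed limits (rad/s): [2.22, 2.22, 2.57, 3.14, 3.14, 3.14].

## Interface

Orientations are given as a unit quaternion [w, x, y, z].
In Python, from cell import env, vision, job gives the robot as it stands. The module is installed in compiled form; this text tells all that it offers.
- The arm moves only by the tool arm_command, never from a script. Its argument "steps" is a list of rows, each an object of numbers: "tx", "ty", "tz": the shift along the tool's x, y, z in cm; "rx", "ry", "rz": the turn, a rotation vector about the tool's x, y, z in rad; "grip": the opening, from -1 (shut) to 1 (fully open). A call has 1 to 10 rows; each row is the pose to reach, as a shift and turn from the pose commanded when the call began, along the tool's axes at that moment; what a row does not reach only later rows make up. A row lasts 1/12 s, in which the tool goes at most 41.7 mm and 7.16 degrees, less where a joint would pass 70% of its speed; a pose out of reach is approached as far as the arm can. A call with a gripper value outside its range is refused whole. The fingers move at their own pace and stop on an object; "newtons" is the grip in N (left out, the last holds). Time passes only in rows, so rows that repeat a pose let the fingers close. It gives the time, the measured TCP pose, the force, the opening and the grip force at its end, in the units of the state.
- env.sense(): the state, without advancing time (a new reading comes with each control period).
- vision.read_camera(name): name is "side" or "top"; returns a dict with "image" (420x560x3 uint8, red, green, blue), "fx", "fy", "cx", "cy" (pixels), "pose" (4x4, takes a point from camera to world coordinates). Camera axes: x right, y up, looking along -z (the intrinsics and any distortion apply to the point x, -y, -z); pixel columns grow to the right and rows downward; lengths in m; the calibration is good to about 2 mm. A picture is of the moment at which its call begins. There is no depth.
- job.finish_job(): hands the job in; it is judged then, once.
The state is a dict: "time_s": time; "qpos": joint angles; "qd": joint speeds; "joint_torque": joint torques, N m; "position": TCP position; "tool_rot": TCP orientation; "wrist_force": force on the tool from outside, world axes, zero at the start; "moment": the same for the moment, N m; "grip_width": opening from 0.0 (shut) to 1.0 (fully open); "grasp_force": force on a finger pad.
Only numpy, scipy, OpenCV 4.12 (cv2) and the standard library are available. Lean on these libraries where they do the work, as an engineer would, in place of code of your own. Each camera call takes 0.05 s, during which the arm holds its last target. There are 200 camera calls.

## Working session

There is one attempt and no reset: what is moved stays moved. The work goes in short steps, Python scripts to look and compute and a tool call to move; the robot and the scene stay as the last step left them, time stands still between calls to the robot, and variables do not carry over. Pictures are saved under pics/ and viewed, at most 10 in all, crops included, and the job is handed in when it is done.

Besides the shell and the picture viewer there is one more tool, called as a command line: name --argument value ..., lists and objects as JSON in quotes. arm_command: Moves the arm, as the interface text tells. Its arguments: {"type":"object","properties":{"steps":{"type":"array"},"newtons":{"type":"number"}},"required":["steps"]}

```bash
mkdir -p pics; python3 - <<'E'
from cell import env, vision, job
import cv2,pickle
d={}
for n in("side","top"):
    r=vision.read_camera(n);d[n]=r
    cv2.imwrite(f"pics/{n}0.png",r["image"][:,:,::-1])
    print(n,[r[k] for k in r if k!="image"])
pickle.dump(d,open("cam0.pkl","wb"))
print(env.sense())
E
```

```text
side [389.5898145273943, 389.5898145273943, 279.30194689946217, 204.8451343895681, array([[ 0.99639653,  0.04305057, -0.07307937,  0.50067321],
       [-0.08470108,  0.45999072, -0.88387457, -0.9761087 ],
       [-0.00443547,  0.88687946,  0.46197959,  0.49760084],
       [ 0.        ,  0.        ,  0.        ,  1.        ]])]
top [460.1697624740494, 460.1697624740494, 273.2282009091916, 214.2368583462577, array([[-0.01566986,  0.98215791, -0.1874041 ,  0.42335704],
       [-0.99987396, -0.01491323,  0.00544672, -0.22638688],
       [ 0.00255474,  0.18746583,  0.9822678 ,  0.89968558],
       [ 0.        ,  0.        ,  0.        ,  1.        ]])]
{'time_s': 0.1, 'qpos': array([ 1.18638848e+00,  3.00401972e-01,  1.52146980e+00,  5.46420465e-06,
        1.32069934e+00, -6.65863164e-02]), 'qd': array([ 0.00130092,  0.0002153 , -0.0022107 ,  0.00068598,  0.00111458,
       -0.00208394]), 'joint_torque': array([ 1.77925944e-03, -5.32647443e+01, -3.53283334e+01,  7.09837326e-02,
        2.34676333e-02, -2.05218038e-05]), 'position': array([0.17182348, 0.52234527, 0.30217128]), 'tool_rot': array([-1.11965908e-04,  1.58243439e-01,  9.87400007e-01, -4.76247074e-04]), 'wrist_force': array([-0.8264395 , -0.57412215,  0.59980603]), 'moment': array([-0.00831741,  0.00950871, -0.0400206 ]), 'grasp_force': 0.0, 'grip_width': 0.9981014365551985}
```

View pics/side0.png

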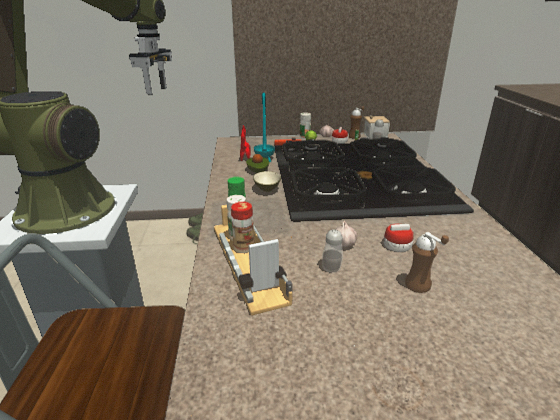

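View pics/top0.png

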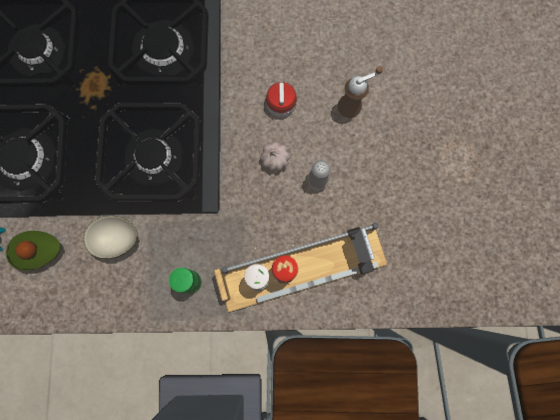

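The side view has the rack at (250,270), the stop plate at (265,265), and the near jar at (242,225). The top view has the stop at (362,250), the red-cap jar at (285,268), the white-cap jar at (257,277), the garlic at (275,156) and the salt shaker at (319,172). Possible mix-ups are the green jar (183,280), the red-capped pot (281,97) and the pepper mill (355,95), none of which are part of the job. The only sliding plate on a rack is the one at (362,250), so I'll check that in a close crop.

```bash
python3 - <<'E'
import cv2
a=cv2.imread("pics/top0.png")[222:318,208:396]
cv2.imwrite("pics/topc.png",cv2.resize(a,None,fx=4.25,fy=4.25,interpolation=cv2.INTER_CUBIC)[:, :800])
a=cv2.imread("pics/side0.png")[180:320,205:345]
cv2.imwrite("pics/sidec.png",cv2.resize(a,None,fx=4,fy=4,interpolation=cv2.INTER_CUBIC))
E
```

```text
(no output)
```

View pics/topc.png

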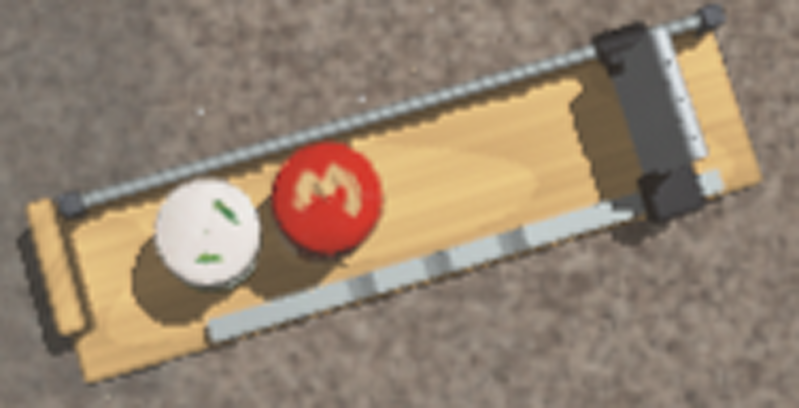

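View pics/sidec.png

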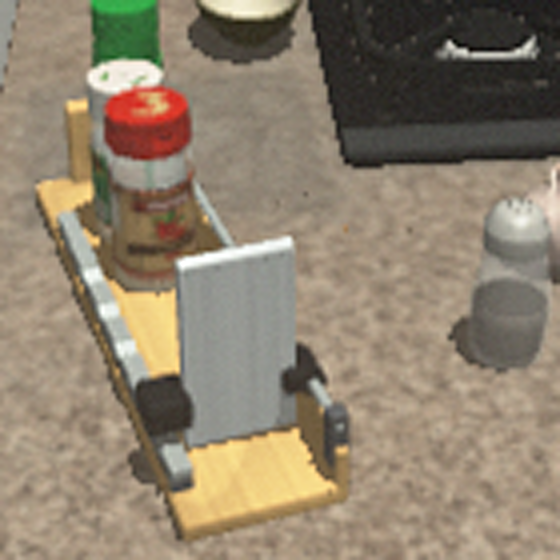

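The crops confirm the choice. In the top crop (4.25x) the notches are at (512,240), (437,263) and (362,286), the strip ends at (722,180) and (210,330), and the silver top edge of the plate runs from (663,30) to (700,155). In the side crop (4x) the plate's top edge runs from (178,262) to (293,240).

```bash
cat >h.py <<'E'
import numpy as np
def ray(r,px,z):
    T=np.array(r["pose"]);d=T[:3,:3]@np.array([(px[0]-r["cx"])/r["fx"],-(px[1]-r["cy"])/r["fy"],-1])
    return T[:3,3]+d*(z-T[2,3])/d[2]
def proj(r,p):
    T=np.array(r["pose"]);c=T[:3,:3].T@(np.array(p)-T[:3,3])
    return np.array([r["cx"]+r["fx"]*c[0]/-c[2],r["cy"]-r["fy"]*c[1]/-c[2]])
E
python3 - <<'E'
import pickle,numpy as np
from h import *
np.set_printoptions(precision=4,suppress=True)
d=pickle.load(open("cam0.pkl","rb"));t=d["top"];s=d["side"]
T=lambda u,v,z:ray(t,(208+(u+.5)/4.25-.5,222+(v+.5)/4.25-.5),z)
S=lambda u,v,z:ray(s,(205+(u+.5)/4-.5,180+(v+.5)/4-.5),z)
for n,p in dict(a=(512,240,.024),b=(437,263,.024),c=(362,286,.024),e0=(722,180,.024),e1=(210,330,.024),c0=(762,182,.012),c1=(88,382,.012),
 pfar1=(655,30,.118),pfar0=(693,157,.118),pn1=(668,30,.118),pn0=(706,155,.118),jar=(329,198,.106),jar2=(208,232,.1)).items(): print(n,T(*p))
for n,p in dict(a=(126,365,.024),b=(105,322,.024),c=(87,284,.024),c0=(183,538,.012),c0b=(345,497,.012),p0=(178,265,.118),p1=(294,240,.118)).items(): print("S",n,S(*p))
a,b,c=T(512,240,.024),T(437,263,.024),T(362,286,.024)
v=(T(210,330,.024)-T(722,180,.024));print("len",np.linalg.norm(v),"yaw from +y",np.arctan2(-v[0],v[1]))
v=(T(88,382,.012)-T(762,182,.012));print("len",np.linalg.norm(v),np.arctan2(-v[0],v[1]))
print(c-b,b-a)
E
```

```text
a [ 0.4661 -0.3329  0.024 ]
b [ 0.4566 -0.2992  0.024 ]
c [ 0.447  -0.2658  0.024 ]
e0 [ 0.4913 -0.4278  0.024 ]
e1 [ 0.4289 -0.1984  0.024 ]
c0 [ 0.491  -0.4486  0.012 ]
c1 [ 0.4072 -0.1436  0.012 ]
pfar1 [ 0.5449 -0.3825  0.118 ]
pfar0 [ 0.4933 -0.3951  0.118 ]
pn1 [ 0.5448 -0.3878  0.118 ]
pn0 [ 0.494  -0.4003  0.118 ]
jar [ 0.4801 -0.2496  0.106 ]
jar2 [ 0.4676 -0.2004  0.1   ]
S a [ 0.4661 -0.345   0.024 ]
S b [ 0.4548 -0.3075  0.024 ]
S c [ 0.4443 -0.2716  0.024 ]
S c0 [ 0.4918 -0.4558  0.012 ]
S c0b [ 0.5655 -0.4362  0.012 ]
S p0 [ 0.4948 -0.4003  0.118 ]
S p1 [ 0.5471 -0.3847  0.118 ]
len 0.23767529251288066 yaw from +y 0.26537377810658946
len 0.3162640118511075 0.2683835734810608
[-0.0095  0.0335  0.    ] [-0.0096  0.0336  0.    ]
```

Estimates: rack yaw is 0.268 rad, the plate-to-notch-b travel is about 105 mm, and the clearance to the jar with the stop seated there is about 15 mm, which matches the description. I'm starting the approach with fingers shut and tool x turned along the rack's +y.

arm_command --steps '[{"tx": -33,"ty": -25,"rz": 0.985,"grip": -1},{"tx": -33,"ty": -25,"rz": 0.985,"grip": -1},{"tx": -33,"ty": -25,"rz": 0.985,"grip": -1},{"tx": -33,"ty": -25,"rz": 0.985,"grip": -1},{"tx": -33,"ty": -25,"rz": 0.985,"grip": -1},{"tx": -33,"ty": -25,"rz": 0.985,"grip": -1},{"tx": -33,"ty": -25,"rz": 0.985,"grip": -1},{"tx": -33,"ty": -25,"rz": 0.985,"grip": -1},{"tx": -33,"ty": -25,"rz": 0.985,"grip": -1},{"tx": -33,"ty": -25,"rz": 0.985,"grip": -1}]'

```text
validation failed for argument at $.st...
```

arm_command --steps '[{"tx": -4.0,"ty": -3.0,"tz": 0.0,"rx": 0.0,"ry": 0.0,"rz": 0.12,"grip": -1.0}]'

```text
time_s: 0.18
position: [0.1937, 0.4905, 0.3018]
tool_rot: [-0.0, 0.214, 0.977, -0.0]
wrist_force: [1.8, 0.8, -0.5]
grip_width: 0.959
grasp_force: 0.0
```

arm_command --steps '[{"tx": -34.0,"ty": -19.5,"tz": 0.0,"rx": 0.0,"ry": 0.0,"rz": 0.865,"grip": -1.0},{"tx": -34.0,"ty": -19.5,"tz": 0.0,"rx": 0.0,"ry": 0.0,"rz": 0.865,"grip": -1.0},{"tx": -34.0,"ty": -19.5,"tz": 0.0,"rx": 0.0,"ry": 0.0,"rz": 0.865,"grip": -1.0},{"tx": -34.0,"ty": -19.5,"tz": 0.0,"rx": 0.0,"ry": 0.0,"rz": 0.865,"grip": -1.0},{"tx": -34.0,"ty": -19.5,"tz": 0.0,"rx": 0.0,"ry": 0.0,"rz": 0.865,"grip": -1.0},{"tx": -34.0,"ty": -19.5,"tz": 0.0,"rx": 0.0,"ry": 0.0,"rz": 0.865,"grip": -1.0},{"tx": -34.0,"ty": -19.5,"tz": 0.0,"rx": 0.0,"ry": 0.0,"rz": 0.865,"grip": -1.0},{"tx": -34.0,"ty": -19.5,"tz": 0.0,"rx": 0.0,"ry": 0.0,"rz": 0.865,"grip": -1.0},{"tx": -34.0,"ty": -19.5,"tz": 0.0,"rx": 0.0,"ry": 0.0,"rz": 0.865,"grip": -1.0},{"tx": -34.0,"ty": -19.5,"tz": 0.0,"rx": 0.0,"ry": 0.0,"rz": 0.865,"grip": -1.0}]'

```text
time_s: 1.02
position: [0.4227, 0.1641, 0.3025]
tool_rot: [0.0, 0.607, 0.794, -0.0]
wrist_force: [-0.1, 0.5, 0.4]
grip_width: 0.257
grasp_force: 0.0
```

arm_command --steps '[{"tx": -59.0,"ty": -6.5,"tz": 0.0,"rx": 0.0,"ry": 0.0,"rz": 0.0,"grip": -1.0},{"tx": -59.0,"ty": -6.5,"tz": 0.0,"rx": 0.0,"ry": 0.0,"rz": 0.0,"grip": -1.0},{"tx": -59.0,"ty": -6.5,"tz": 0.0,"rx": 0.0,"ry": 0.0,"rz": 0.0,"grip": -1.0},{"tx": -59.0,"ty": -6.5,"tz": 0.0,"rx": 0.0,"ry": 0.0,"rz": 0.0,"grip": -1.0},{"tx": -59.0,"ty": -6.5,"tz": 0.0,"rx": 0.0,"ry": 0.0,"rz": 0.0,"grip": -1.0},{"tx": -59.0,"ty": -6.5,"tz": 0.0,"rx": 0.0,"ry": 0.0,"rz": 0.0,"grip": -1.0},{"tx": -59.0,"ty": -6.5,"tz": 0.0,"rx": 0.0,"ry": 0.0,"rz": 0.0,"grip": -1.0},{"tx": -59.0,"ty": -6.5,"tz": 0.0,"rx": 0.0,"ry": 0.0,"rz": 0.0,"grip": -1.0},{"tx": -59.0,"ty": -6.5,"tz": 0.0,"rx": 0.0,"ry": 0.0,"rz": 0.0,"grip": -1.0},{"tx": -59.0,"ty": -6.5,"tz": 0.0,"rx": 0.0,"ry": 0.0,"rz": 0.0,"grip": -1.0}]'

```text
time_s: 1.85
position: [0.4864, -0.2461, 0.3024]
tool_rot: [-0.0, 0.606, 0.795, -0.0]
wrist_force: [1.1, 1.1, 0.4]
grip_width: 0.003
grasp_force: 0.0
```

arm_command --steps '[{"tx": -18.0,"ty": -2.0,"tz": 0.0,"rx": 0.0,"ry": 0.0,"rz": 0.0,"grip": -1.0},{"tx": -18.0,"ty": -2.0,"tz": 0.0,"rx": 0.0,"ry": 0.0,"rz": 0.0,"grip": -1.0},{"tx": -18.0,"ty": -2.0,"tz": 0.0,"rx": 0.0,"ry": 0.0,"rz": 0.0,"grip": -1.0},{"tx": -18.0,"ty": -2.0,"tz": 0.0,"rx": 0.0,"ry": 0.0,"rz": 0.0,"grip": -1.0},{"tx": -18.0,"ty": -2.0,"tz": 0.0,"rx": 0.0,"ry": 0.0,"rz": 0.0,"grip": -1.0},{"tx": -18.0,"ty": -2.0,"tz": 0.0,"rx": 0.0,"ry": 0.0,"rz": 0.0,"grip": -1.0},{"tx": -18.0,"ty": -2.0,"tz": 0.0,"rx": 0.0,"ry": 0.0,"rz": 0.0,"grip": -1.0},{"tx": -18.0,"ty": -2.0,"tz": 0.0,"rx": 0.0,"ry": 0.0,"rz": 0.0,"grip": -1.0}]'

```text
time_s: 2.52
position: [0.5151, -0.422, 0.3024]
tool_rot: [-0.0, 0.606, 0.795, 0.0]
wrist_force: [0.1, 0.8, -0.4]
grip_width: 0.002
grasp_force: 0.0
```

arm_command --steps '[{"tx": -1.5,"ty": 1.0,"tz": 0.0,"rx": 0.0,"ry": 0.0,"rz": 0.0,"grip": -1.0},{"tx": -1.5,"ty": 1.0,"tz": 4.0,"rx": 0.0,"ry": 0.0,"rz": 0.0,"grip": -1.0},{"tx": -1.5,"ty": 1.0,"tz": 8.0,"rx": 0.0,"ry": 0.0,"rz": 0.0,"grip": -1.0},{"tx": -1.5,"ty": 1.0,"tz": 11.0,"rx": 0.0,"ry": 0.0,"rz": 0.0,"grip": -1.0},{"tx": -1.5,"ty": 1.0,"tz": 12.5,"rx": 0.0,"ry": 0.0,"rz": 0.0,"grip": -1.0},{"tx": -1.5,"ty": 1.0,"tz": 12.5,"rx": 0.0,"ry": 0.0,"rz": 0.0,"grip": -1.0},{"tx": -1.5,"ty": 1.0,"tz": 12.5,"rx": 0.0,"ry": 0.0,"rz": 0.0,"grip": -1.0}]'

```text
time_s: 3.1
position: [0.529, -0.4337, 0.1782]
tool_rot: [-0.0, 0.606, 0.796, 0.0]
wrist_force: [0.7, -0.6, 0.7]
grip_width: 0.002
grasp_force: 0.0
```

```bash
cat >look.py <<'E'
from cell import env, vision
import cv2,sys
n=sys.argv[1]
a=vision.read_camera("top")["image"][215:325,200:400,::-1]; b=vision.read_camera("side")["image"][175:325,205:345,::-1]
A=cv2.resize(a,None,fx=4,fy=4,interpolation=cv2.INTER_CUBIC) if 0 else cv2.resize(a,(509,280),interpolation=cv2.INTER_CUBIC)
B=cv2.resize(b,(291,312),interpolation=cv2.INTER_CUBIC)
A=cv2.copyMakeBorder(A,0,32,0,0,cv2.BORDER_CONSTANT)
cv2.imwrite(f"pics/{n}.png",cv2.hconcat([A,B]))
s=env.sense();p=s["position"];print(s["time_s"],p,"s",-.265*p[0]+.964*p[1],"n",.964*p[0]+.265*p[1],s["wrist_force"])
E
python3 look.py pre
```

```text
3.2 [ 0.52929445 -0.43446391  0.18005316] s -0.5590862365605821 n 0.39510691650852986 [0.01082143 0.19672133 0.11098639]
```

View pics/pre.png

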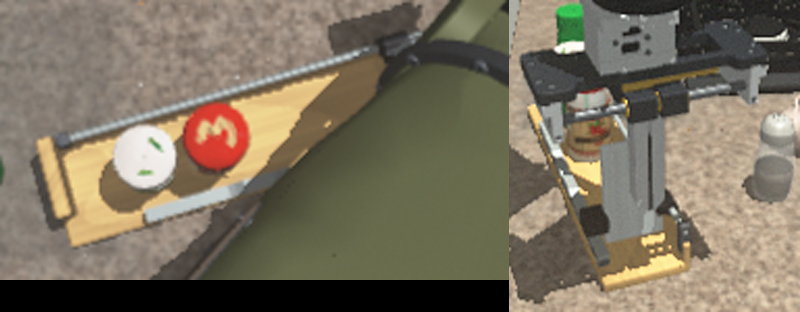

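arm_command --steps '[{"tx": 0.5,"ty": 0.0,"tz": 0.6,"rx": 0.0,"ry": 0.0,"rz": 0.0,"grip": -1.0},{"tx": 1.0,"ty": 0.0,"tz": 0.6,"rx": 0.0,"ry": 0.0,"rz": 0.0,"grip": -1.0},{"tx": 1.5,"ty": 0.0,"tz": 0.6,"rx": 0.0,"ry": 0.0,"rz": 0.0,"grip": -1.0},{"tx": 2.0,"ty": 0.0,"tz": 0.6,"rx": 0.0,"ry": 0.0,"rz": 0.0,"grip": -1.0},{"tx": 2.3,"ty": 0.0,"tz": 0.6,"rx": 0.0,"ry": 0.0,"rz": 0.0,"grip": -1.0},{"tx": 2.6,"ty": 0.0,"tz": 0.6,"rx": 0.0,"ry": 0.0,"rz": 0.0,"grip": -1.0},{"tx": 2.9,"ty": 0.0,"tz": 0.6,"rx": 0.0,"ry": 0.0,"rz": 0.0,"grip": -1.0},{"tx": 3.1,"ty": 0.0,"tz": 0.6,"rx": 0.0,"ry": 0.0,"rz": 0.0,"grip": -1.0},{"tx": 3.3,"ty": 0.0,"tz": 0.6,"rx": 0.0,"ry": 0.0,"rz": 0.0,"grip": -1.0},{"tx": 3.5,"ty": 0.0,"tz": 0.6,"rx": 0.0,"ry": 0.0,"rz": 0.0,"grip": -1.0}]'

```text
time_s: 4.03
position: [0.5194, -0.4012, 0.1718]
tool_rot: [0.001, 0.606, 0.795, -0.0]
wrist_force: [2.2, -4.6, -0.7]
grip_width: 0.008
grasp_force: 2.5
```

```bash
cat >st.py <<'E'
from cell import env
s=env.sense();p=s["position"];f=s["wrist_force"];print(round(s["time_s"],2),"s %.4f n %.4f z %.4f"%(-.265*p[0]+.964*p[1],.964*p[0]+.265*p[1],p[2]),"push %.1f lat %.1f z %.1f"%(.265*f[0]-.964*f[1],.964*f[0]+.265*f[1],f[2]))
E
python3 st.py
```

```text
4.03 s -0.5244 n 0.3944 z 0.1718 push 5.0 lat 0.9 z -0.7
```

arm_command --steps '[{"tx": 0.5,"ty": 0.0,"tz": 0.0,"rx": 0.0,"ry": 0.0,"rz": 0.0,"grip": -1.0},{"tx": 1.0,"ty": 0.0,"tz": 0.0,"rx": 0.0,"ry": 0.0,"rz": 0.0,"grip": -1.0},{"tx": 1.5,"ty": 0.0,"tz": 0.0,"rx": 0.0,"ry": 0.0,"rz": 0.0,"grip": -1.0},{"tx": 2.0,"ty": 0.0,"tz": 0.0,"rx": 0.0,"ry": 0.0,"rz": 0.0,"grip": -1.0},{"tx": 2.5,"ty": 0.0,"tz": 0.0,"rx": 0.0,"ry": 0.0,"rz": 0.0,"grip": -1.0},{"tx": 3.0,"ty": 0.0,"tz": 0.0,"rx": 0.0,"ry": 0.0,"rz": 0.0,"grip": -1.0},{"tx": 3.5,"ty": 0.0,"tz": 0.0,"rx": 0.0,"ry": 0.0,"rz": 0.0,"grip": -1.0},{"tx": 4.0,"ty": 0.0,"tz": 0.0,"rx": 0.0,"ry": 0.0,"rz": 0.0,"grip": -1.0},{"tx": 4.5,"ty": 0.0,"tz": 0.0,"rx": 0.0,"ry": 0.0,"rz": 0.0,"grip": -1.0},{"tx": 5.0,"ty": 0.0,"tz": 0.0,"rx": 0.0,"ry": 0.0,"rz": 0.0,"grip": -1.0}]'

```text
time_s: 4.87
position: [0.5061, -0.353, 0.1718]
tool_rot: [0.001, 0.606, 0.795, -0.0]
wrist_force: [2.0, -5.6, -2.3]
grip_width: 0.005
grasp_force: 2.9
```

```bash
python3 st.py
```

```text
4.87 s -0.4744 n 0.3944 z 0.1718 push 5.9 lat 0.5 z -2.3
```

arm_command --steps '[{"tx": 0.4,"ty": 0.0,"tz": 0.0,"rx": 0.0,"ry": 0.0,"rz": 0.0,"grip": -1.0},{"tx": 0.8,"ty": 0.0,"tz": 0.0,"rx": 0.0,"ry": 0.0,"rz": 0.0,"grip": -1.0}]'

```text
time_s: 5.03
position: [0.504, -0.3453, 0.1718]
tool_rot: [0.001, 0.606, 0.795, -0.0]
wrist_force: [2.2, -5.4, -2.2]
grip_width: 0.007
grasp_force: 2.8
```

arm_command --steps '[{"tx": 0.1,"ty": 0.0,"tz": 0.0,"rx": 0.0,"ry": 0.0,"rz": 0.0,"grip": -1.0},{"tx": 0.2,"ty": 0.0,"tz": 0.0,"rx": 0.0,"ry": 0.0,"rz": 0.0,"grip": -1.0}]'

```text
time_s: 5.2
position: [0.5035, -0.3431, 0.1717]
tool_rot: [0.0, 0.606, 0.795, -0.0]
wrist_force: [1.0, -3.4, -1.8]
grip_width: 0.003
grasp_force: 2.0
```

arm_command --steps '[{"tx": 0.1,"ty": 0.0,"tz": 0.0,"rx": 0.0,"ry": 0.0,"rz": 0.0,"grip": -1.0},{"tx": 0.2,"ty": 0.0,"tz": 0.0,"rx": 0.0,"ry": 0.0,"rz": 0.0,"grip": -1.0}]'

```text
time_s: 5.37
position: [0.503, -0.3413, 0.1717]
tool_rot: [0.0, 0.606, 0.795, -0.0]
wrist_force: [1.6, -3.7, 0.1]
grip_width: 0.003
grasp_force: 1.8
```

arm_command --steps '[{"tx": 0.1,"ty": 0.0,"tz": 0.0,"rx": 0.0,"ry": 0.0,"rz": 0.0,"grip": -1.0},{"tx": 0.2,"ty": 0.0,"tz": 0.0,"rx": 0.0,"ry": 0.0,"rz": 0.0,"grip": -1.0}]'

```text
time_s: 5.53
position: [0.5024, -0.3391, 0.1717]
tool_rot: [-0.0, 0.606, 0.795, 0.0]
wrist_force: [0.0, -1.4, 1.7]
grip_width: 0.003
grasp_force: 0.9
```

arm_command --steps '[{"tx": 0.1,"ty": 0.0,"tz": 0.0,"rx": 0.0,"ry": 0.0,"rz": 0.0,"grip": -1.0},{"tx": 0.2,"ty": 0.0,"tz": 0.0,"rx": 0.0,"ry": 0.0,"rz": 0.0,"grip": -1.0}]'

```text
time_s: 5.7
position: [0.5018, -0.337, 0.1716]
tool_rot: [-0.0, 0.606, 0.795, 0.0]
wrist_force: [0.0, -1.0, 1.8]
grip_width: 0.005
grasp_force: 0.5
```

arm_command --steps '[{"tx": 0.1,"ty": 0.0,"tz": 0.0,"rx": 0.0,"ry": 0.0,"rz": 0.0,"grip": -1.0},{"tx": 0.2,"ty": 0.0,"tz": 0.0,"rx": 0.0,"ry": 0.0,"rz": 0.0,"grip": -1.0}]'

```text
time_s: 5.87
position: [0.5014, -0.3357, 0.1717]
tool_rot: [0.001, 0.606, 0.795, -0.0]
wrist_force: [3.2, -9.4, -3.3]
grip_width: 0.001
grasp_force: 4.7
```

arm_command --steps '[{"tx": 0.1,"ty": 0.0,"tz": 0.0,"rx": 0.0,"ry": 0.0,"rz": 0.0,"grip": -1.0},{"tx": 0.2,"ty": 0.0,"tz": 0.0,"rx": 0.0,"ry": 0.0,"rz": 0.0,"grip": -1.0}]'

```text
time_s: 6.03
position: [0.501, -0.3345, 0.1718]
tool_rot: [0.002, 0.606, 0.795, -0.001]
wrist_force: [3.7, -12.0, -6.6]
grip_width: 0.008
grasp_force: 6.5
```

arm_command --steps '[{"tx": 0.1,"ty": 0.0,"tz": 0.0,"rx": 0.0,"ry": 0.0,"rz": 0.0,"grip": -1.0},{"tx": 0.2,"ty": 0.0,"tz": 0.0,"rx": 0.0,"ry": 0.0,"rz": 0.0,"grip": -1.0}]'

```text
time_s: 6.2
position: [0.5004, -0.3321, 0.1717]
tool_rot: [0.001, 0.606, 0.795, -0.0]
wrist_force: [2.9, -8.2, -1.7]
grip_width: 0.004
grasp_force: 4.1
```

arm_command --steps '[{"tx": 0.1,"ty": 0.0,"tz": 0.0,"rx": 0.0,"ry": 0.0,"rz": 0.0,"grip": -1.0},{"tx": 0.2,"ty": 0.0,"tz": 0.0,"rx": 0.0,"ry": 0.0,"rz": 0.0,"grip": -1.0}]'

```text
time_s: 6.37
position: [0.4998, -0.3298, 0.1717]
tool_rot: [0.001, 0.606, 0.795, -0.0]
wrist_force: [1.1, -3.6, -1.4]
grip_width: 0.009
grasp_force: 2.4
```

Notch a was felt at tool s ≈ -0.457, where the push fell and then rose to 12 N. Notch b should therefore come at s ≈ -0.422, about 28 mm further on.

arm_command --steps '[{"tx": 0.3,"ty": 0.0,"tz": 0.0,"rx": 0.0,"ry": 0.0,"rz": 0.0,"grip": -1.0},{"tx": 0.6,"ty": 0.0,"tz": 0.0,"rx": 0.0,"ry": 0.0,"rz": 0.0,"grip": -1.0},{"tx": 0.9,"ty": 0.0,"tz": 0.0,"rx": 0.0,"ry": 0.0,"rz": 0.0,"grip": -1.0},{"tx": 1.2,"ty": 0.0,"tz": 0.0,"rx": 0.0,"ry": 0.0,"rz": 0.0,"grip": -1.0},{"tx": 1.5,"ty": 0.0,"tz": 0.0,"rx": 0.0,"ry": 0.0,"rz": 0.0,"grip": -1.0},{"tx": 1.7,"ty": 0.0,"tz": 0.0,"rx": 0.0,"ry": 0.0,"rz": 0.0,"grip": -1.0},{"tx": 1.9,"ty": 0.0,"tz": 0.0,"rx": 0.0,"ry": 0.0,"rz": 0.0,"grip": -1.0},{"tx": 2.0,"ty": 0.0,"tz": 0.0,"rx": 0.0,"ry": 0.0,"rz": 0.0,"grip": -1.0}]'

```text
time_s: 7.03
position: [0.4944, -0.3102, 0.1717]
tool_rot: [0.0, 0.606, 0.795, -0.0]
wrist_force: [1.3, -4.8, -1.5]
grip_width: 0.006
grasp_force: 2.2
```

arm_command --steps '[{"tx": 0.1,"ty": 0.0,"tz": 0.0,"rx": 0.0,"ry": 0.0,"rz": 0.0,"grip": -1.0},{"tx": 0.2,"ty": 0.0,"tz": 0.0,"rx": 0.0,"ry": 0.0,"rz": 0.0,"grip": -1.0}]'

```text
time_s: 7.2
position: [0.4939, -0.3083, 0.1717]
tool_rot: [0.0, 0.606, 0.795, -0.0]
wrist_force: [-0.3, -4.0, -0.0]
grip_width: 0.002
grasp_force: 2.0
```

arm_command --steps '[{"tx": 0.1,"ty": 0.0,"tz": 0.0,"rx": 0.0,"ry": 0.0,"rz": 0.0,"grip": -1.0},{"tx": 0.2,"ty": 0.0,"tz": 0.0,"rx": 0.0,"ry": 0.0,"rz": 0.0,"grip": -1.0}]'

```text
time_s: 7.37
position: [0.4934, -0.3062, 0.1717]
tool_rot: [-0.0, 0.606, 0.795, -0.0]
wrist_force: [-1.0, -2.6, 0.4]
grip_width: 0.006
grasp_force: 1.2
```

arm_command --steps '[{"tx": 0.1,"ty": 0.0,"tz": 0.0,"rx": 0.0,"ry": 0.0,"rz": 0.0,"grip": -1.0},{"tx": 0.1,"ty": 0.0,"tz": 0.0,"rx": 0.0,"ry": 0.0,"rz": 0.0,"grip": -1.0}]'

```text
time_s: 7.53
position: [0.4931, -0.3049, 0.1716]
tool_rot: [-0.0, 0.606, 0.795, 0.0]
wrist_force: [0.8, -0.5, -0.8]
grip_width: 0.005
grasp_force: 0.0
```

```bash
python3 st.py
```

```text
7.53 s -0.4246 n 0.3946 z 0.1716 push 0.7 lat 0.6 z -0.8
```

arm_command --steps '[{"tx": 0.1,"ty": 0.0,"tz": 0.0,"rx": 0.0,"ry": 0.0,"rz": 0.0,"grip": -1.0},{"tx": 0.1,"ty": 0.0,"tz": 0.0,"rx": 0.0,"ry": 0.0,"rz": 0.0,"grip": -1.0}]'

```text
time_s: 7.7
position: [0.4929, -0.3041, 0.1716]
tool_rot: [-0.0, 0.606, 0.795, 0.0]
wrist_force: [0.6, -0.8, -0.1]
grip_width: 0.003
grasp_force: 0.0
```

arm_command --steps '[{"tx": 0.1,"ty": 0.0,"tz": 0.0,"rx": 0.0,"ry": 0.0,"rz": 0.0,"grip": -1.0},{"tx": 0.1,"ty": 0.0,"tz": 0.0,"rx": 0.0,"ry": 0.0,"rz": 0.0,"grip": -1.0}]'

```text
time_s: 7.87
position: [0.4926, -0.3032, 0.1716]
tool_rot: [-0.0, 0.606, 0.795, 0.0]
wrist_force: [-0.0, -0.1, 0.2]
grip_width: 0.004
grasp_force: 0.0
```

No contact is left at the point where I expected the plate, so the stop has snapped ahead into the notch. I'm retreating and swinging clear to check.

arm_command --steps '[{"tx": -1.5,"ty": 0.0,"tz": 0.0,"rx": 0.0,"ry": 0.0,"rz": 0.0,"grip": -1.0},{"tx": -4.0,"ty": 0.0,"tz": 0.0,"rx": 0.0,"ry": 0.0,"rz": 0.0,"grip": -1.0},{"tx": -4.0,"ty": 0.0,"tz": -4.0,"rx": 0.0,"ry": 0.0,"rz": 0.0,"grip": -1.0},{"tx": -4.0,"ty": 0.0,"tz": -8.0,"rx": 0.0,"ry": 0.0,"rz": 0.0,"grip": -1.0},{"tx": -4.0,"ty": 0.0,"tz": -12.0,"rx": 0.0,"ry": 0.0,"rz": 0.0,"grip": -1.0},{"tx": -4.0,"ty": 0.0,"tz": -14.0,"rx": 0.0,"ry": 0.0,"rz": 0.0,"grip": -1.0},{"tx": -4.0,"ty": 0.0,"tz": -14.0,"rx": 0.0,"ry": 0.0,"rz": 0.0,"grip": -1.0}]'

```text
time_s: 8.45
position: [0.5038, -0.3424, 0.3171]
tool_rot: [0.004, 0.606, 0.795, 0.0]
wrist_force: [-1.0, -0.4, -0.8]
grip_width: 0.009
grasp_force: 0.0
```

arm_command --steps '[{"tx": 40.0,"ty": 5.0,"tz": 0.0,"rx": 0.0,"ry": 0.0,"rz": 0.0,"grip": -1.0},{"tx": 40.0,"ty": 5.0,"tz": 0.0,"rx": 0.0,"ry": 0.0,"rz": 0.0,"grip": -1.0},{"tx": 40.0,"ty": 5.0,"tz": 0.0,"rx": 0.0,"ry": 0.0,"rz": 0.0,"grip": -1.0},{"tx": 40.0,"ty": 5.0,"tz": 0.0,"rx": 0.0,"ry": 0.0,"rz": 0.0,"grip": -1.0},{"tx": 40.0,"ty": 5.0,"tz": 0.0,"rx": 0.0,"ry": 0.0,"rz": 0.0,"grip": -1.0},{"tx": 40.0,"ty": 5.0,"tz": 0.0,"rx": 0.0,"ry": 0.0,"rz": 0.0,"grip": -1.0},{"tx": 40.0,"ty": 5.0,"tz": 0.0,"rx": 0.0,"ry": 0.0,"rz": 0.0,"grip": -1.0},{"tx": 40.0,"ty": 5.0,"tz": 0.0,"rx": 0.0,"ry": 0.0,"rz": 0.0,"grip": -1.0},{"tx": 40.0,"ty": 5.0,"tz": 0.0,"rx": 0.0,"ry": 0.0,"rz": 0.0,"grip": -1.0},{"tx": 40.0,"ty": 5.0,"tz": 0.0,"rx": 0.0,"ry": 0.0,"rz": 0.0,"grip": -1.0}]'

```text
time_s: 9.28
position: [0.4443, 0.0597, 0.311]
tool_rot: [-0.0, 0.606, 0.796, -0.0]
wrist_force: [0.1, -0.1, 1.0]
grip_width: 0.005
grasp_force: 0.0
```

arm_command --steps '[{"tx": 10.0,"ty": 1.0,"tz": 0.0,"rx": 0.0,"ry": 0.0,"rz": 0.0,"grip": -1.0},{"tx": 10.0,"ty": 1.0,"tz": 0.0,"rx": 0.0,"ry": 0.0,"rz": 0.0,"grip": -1.0},{"tx": 10.0,"ty": 1.0,"tz": 0.0,"rx": 0.0,"ry": 0.0,"rz": 0.0,"grip": -1.0},{"tx": 10.0,"ty": 1.0,"tz": 0.0,"rx": 0.0,"ry": 0.0,"rz": 0.0,"grip": -1.0}]'

```text
time_s: 9.62
position: [0.4276, 0.1589, 0.3108]
tool_rot: [-0.001, 0.605, 0.796, -0.0]
wrist_force: [-0.6, 0.1, -0.2]
grip_width: 0.004
grasp_force: 0.0
```

```bash
python3 look.py post
```

```text
9.7167 [0.42840461 0.15622016 0.31099042] s 0.037069011658621975 n 0.45438038165328326 [-0.41224709 -0.84842629 -0.67200022]
```

View pics/post.png

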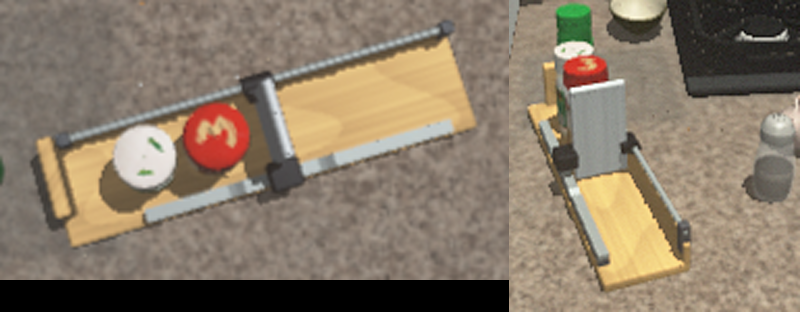

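The stop's housing is at crop pixel (285,174), over notch b (predicted (282,175)). Both jars are unmoved at (217,136) and (145,156). I'll do one numeric check and hand in.

```bash
python3 - <<'E'
import pickle,cv2,numpy as np
from h import *
from cell import env,vision,job
d=pickle.load(open("cam0.pkl","rb"));t=vision.read_camera("top")
u=np.array([-.265,.964,0])
a=d["top"]["image"].astype(int);b=t["image"].astype(int)
g=np.array([(x,y) for y in range(240,290) for x in range(295,320) if b[y,x].min()>165 and np.ptp(b[y,x])<15 and y<275])
p=g.mean(0);print(len(g),p,"plate-b:",ray(t,p,.118)@u+.4094)
dif=np.abs(a-b).max(2)
for n,(x,y) in dict(near=(285,268),far=(257,277),garlic=(275,156),salt=(319,172)).items(): print(n,(dif[y-10:y+10,x-10:x+10]>40).mean())
E
```

```text
100 [309.34 258.83] plate-b: -0.0019997643591436187
near 0.0075
far 0.0
garlic 0.0
salt 0.0
```

```bash
python3 -c "
from cell import job
print(job.finish_job())"
```

```text
the job is handed in; nothing more can be done
None
```

I pushed the stop past the first notch until its pin clicked into the middle one, then handed the job in at about 10 s. The push force dropped to nothing there, the final picture puts the plate within about 2 mm of the notch, and the jars, garlic and salt shaker look unmoved; `finish_job()` gave no verdict.

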